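# Turn the keyed disc onto its drive pin and press it home

## Robot

A 7-joint arm with a two-finger parallel gripper is mounted at the origin on a cart in front of the work surface, level with it; the furniture and walls round the work are solid. World frame = base frame: x ahead of the robot, y to its left, z up, the work surface at z = 0. Lengths are in m, angles in degrees, forces in N, time in s.
With the tool pointing down it reaches from about 0.425 to 0.825 m from the base axis. Payload 3.6 kg.
Tool frame: the origin (TCP) lies midway between the tips of the shut fingers; the grasp point (between the pads) lies 19 mm behind it; z points along the fingers, y is the line along which they close (so a half turn about z gives the same grasp; the last joint's range is limited). The gripper opens to 93 mm and grips with 3 to 60 N. Pads are 15 mm wide; open, the fingers measure 128 mm over their backs; the gripper's body (75 mm by 188 mm) begins 65 mm behind the grasp point.
Start: joints at [-69.7, 35.231, -0.722, 81.555, 0.464, 63.22, -2.315], TCP at [0.242, 0.603, 0.219] pointing down, gripper open.
Joint ranges: [-178.69, 178.69], [-17.37, 117.87], [-77.05, 75.6], [15.02, 138.74], [-78.02, 258.01], [0.78, 113.62], [-162.83, 162.83]. Speed limits (degrees/s): [159.86, 159.86, 180, 180, 180, 180, 180].

## Interface

Orientations are given as a 3x3 rotation matrix whose columns are the frame's x, y, z axes.
In Python, from cell import manip, grab_frame, sign_off, find_in, spot_point gives the robot as it stands.
- The arm moves only by the tool step_arm, never from a script. Its argument "plan" is a list of rows, each a list of 3 entries, a list of its own where there are three numbers: the shift along the tool's x, y, z in m, then the turn about the tool's z in rad, then the finger opening in m, from 0 to 0.093. In form: [[[dx, dy, dz], spin, fingers], ...]. A call has 1 to 8 rows; each row is the pose to reach, as a shift and turn from the pose commanded when the call began, along the tool's axes at that moment; what a row does not reach only later rows make up. A row lasts 1/10 s, in which the tool goes at most 50 mm and 8.59 degrees, less where a joint would pass 70% of its speed; a pose out of reach is approached as far as the arm can. A call with a gripper value outside its range is refused whole. The fingers move at their own pace and stop on an object; "force" is the grip in N (left out, the last holds). Time passes only in rows, so rows that repeat a pose let the fingers close. It gives the time, the measured TCP pose, the force, the opening and the grip force at its end, in the units of the state.
- manip.sense(): the state, without advancing time (a new reading comes with each control period).
- grab_frame(name): name is "scene" or "top"; returns a dict with "color" (420x560x3 uint8, red, green, blue), "depth" (420x560 float32, m along the optical axis (not along the pixel's ray), 0 where there is no reading), "intrinsics" (3x3 intrinsics, pixels), "R" (3x3) and "t" (3): a world point X has camera coordinates R X + t. Camera axes: x right, y down, z forward; pixel columns grow to the right and rows downward; lengths in m; the calibration is good to about 2 mm. A picture is of the moment at which its call begins.
- sign_off(): hands the job in; it is judged then, once.
Trained networks look in a picture, given as the dict that the camera call returned (one of the last four; its "shot" number tells which), for a name from the list of things; names that differ only in an ending like _2 or _b are one class to them, and where a whole thing is asked for, a point or a joint stands for the part that bears it (a point fixed in the world has none). Each returns a list of dicts, best first, with "score" (0 to 1); they miss things now and then, are a little off and sometimes report something else, mostly with a low value. They report only what shows in the picture. A call takes as long as a camera call. They do not tell look-alikes from the thing itself.
- find_in(picture, thing): "point" ([x, y, z] in m, in world coordinates, good to about 4 mm: the middle of the surface that is visible of it).
- spot_point(picture, thing): "point" ([x, y, z] in m, in world coordinates, good to about 4 mm: a listed point, or the origin of a listed thing).
The state is a dict: "clock": time; "joints": joint angles; "qd": joint speeds; "effort": joint torques, N m; "tool_pos": TCP position; "eef_rot": TCP orientation; "force": force on the tool from outside, world axes, zero at the start; "torque": the same for the moment, N m; "grip_width": opening from 0.0 (shut) to 1.0 (fully open); "finger_force": force on a finger pad.
Only numpy, scipy, OpenCV 4.12 (cv2) and the standard library are available. Lean on these libraries where they do the work, as an engineer would, in place of code of your own. Each camera call takes 0.05 s, during which the arm holds its last target. There are 200 camera calls.

## Task

With a fingertip, push the blue-grey disc round by its upright dog until the notch in its rim stands over the brass pin of the fixture, then press the disc straight down until it is fully home on the fixture, with the pin in the notch. Only push and press: do not pinch the dog between the fingers or lift the disc, and leave the loose parts around it where they are.

Things in the scene. Friction and masses are not known exactly. Their poses are not given: they have to be found in the camera images.
- fixture: Grey round flange, 136 mm across, 12 mm thick, fixed to the worktop. Origin: centre of its underside; z up. On it a dark drum 86 mm across up to z = 24 mm: the seat for the disc. A post 26 mm thick on the axis fills the disc's blind bore. A yellow block (14 x 22 mm, top at z = 36 mm) stands towards the fixture's own -x, 51 to 65 mm from the axis, and carries the brass pin.
- pin (a point): Point of the brass pin 40 mm from the fixture's axis, towards its own -x, at seat height (z = 24 mm). The pin is a round bar 8 mm thick lying radially, from 37 mm off the axis out to the yellow block; its rounded top stands 6.5 mm above the seat. The disc's notch must come over it.
- collar (a joint): Orange friction collar (ring, 66 mm across) on the post under the disc. 0 = up, 0.008 m = fully home, level with the seat. It carries the disc 8 mm above the seat, so a lined-up disc does not drop by itself; it yields to a downward push on the disc of about 6 to 10 N and stays where it is pushed.
- disc: Blue-grey disc, 92 mm across, 24 mm thick, 0.5 kg, loose on the oiled post (1 mm play), turns either way without end by a light push (under 4 N at the dog). Origin: centre of its underside, z up; own -x to the notch, own +x to the dog. Underside 32 mm above the worktop at the start, 24 mm when seated (own x then along the fixture's x); pressed off the pin it only leans.
- notch (a point): Point in the notch at the disc's underside, 40 mm from the disc's axis. The notch is a slot in the rim through the full thickness: 12 mm wide, 13 mm deep inwards (2 mm play each side of the pin, about 0.05 rad). A red line on the disc's top points to it.
- boss_top (a point): Centre of the top of the black round boss on the disc's axis (28 mm across, 6 mm high above the disc's top face, 30 mm above its underside): the place to press.
- dog (a point): Centre of the dog, 32 mm from the disc's axis, opposite the notch, 9 mm above the disc's top face. The dog is an upright aluminium lug standing 18 mm above the top face, 18 mm long radially (23 to 41 mm from the axis), 16 mm wide over its two rubber pads: the place to push sideways.
- dog_pad_a: Black rubber pad, 16 x 3 x 12 mm, on the flank of the dog that looks to the disc's own +y; origin at its centre. Pushing on it turns the disc clockwise seen from above.
- dog_pad_b: Black rubber pad, 16 x 3 x 12 mm, on the flank of the dog that looks to the disc's own -y; origin at its centre. Pushing on it turns the disc counter-clockwise seen from above.
- bearing: Bystander, loose, to be left alone: bare steel ball bearing lying flat, 44 mm across, 13 high. Origin: centre of its underside.
- star_knob: Bystander, loose, to be left alone: black star knob standing with its stud up, 38 mm across, 43 high. Origin: centre of its underside.
- jaw_block: Bystander, loose, to be left alone: brown jaw block, 50 x 84 x 40 mm. Origin: centre of its underside.
- brass_fitting: Bystander, loose, to be left alone: brass hose fitting lying, 17 x 40 x 19 mm. Origin: centre of its underside.
- small_spindle: Bystander, loose, to be left alone: clamping spindle standing on its flange, 36 x 50 mm, 86 high. Origin: centre of its underside.
- open_spanner: Bystander, loose, to be left alone: steel spanner lying flat, 30 x 178 x 5 mm. Origin: centre of its underside.
There are look-alikes about, which are no part of the job. What is shaped like the disc but brown, green or pink is not meant.

How it is judged (in metres and radians):
At the end, for the whole second after the job is handed in: The disc is seated: underside less than 2 mm above the seat (body origin under 26 mm above the fixture's), upright within 0.05 rad, notch point within 5 mm (horizontally) of the pin point, and at rest (horizontal distance between notch and pin below 0.005 m and z of disc in the frame of fixture below 0.026 m and angle between disc's own z axis and vertical below 0.05 rad and linear speed of disc below 0.01 m/s and angular speed of disc below 0.1 rad/s); the robot touches nothing.
It fails at once if the disc is lifted more than 5 mm above the height at which it starts (z of disc in the frame of fixture above 0.037 m).
It fails at once if the dog is pinched: both rubber pads are pressed with more than 1.5 N at once (contact force between the fingers and dog_pad_a above 1.5 N and contact force between the fingers and dog_pad_b above 1.5 N).
It fails at once if a loose part standing around is moved more than 20 mm (distance of any of bearing, star_knob, jaw_block, brass_fitting, small_spindle, open_spanner from where it was at the start of the episode above 0.02 m).
It also fails if it takes over 67 s, if anything falls off the work surface, if the arm or the gripper's body presses on something with over 40 N, if the wrist force passes 120 N, or if a joint passes its speed limit or range.

## Working session

There is one attempt and no reset: what is moved stays moved. The work goes in short steps, Python scripts to look and compute and a tool call to move; the robot and the scene stay as the last step left them, time stands still between calls to the robot, and variables do not carry over. Pictures are saved under pics/ and viewed, at most 10 in all, crops included, and the job is handed in when it is done.

Besides the shell and the picture viewer there is one more tool, called in YAML: its name, and indented under it one key for each argument. step_arm: Moves the arm, as the interface text tells. Its arguments: {"type":"object","properties":{"plan":{"type":"array","items":{"type":"array"}},"force":{"type":"number"}},"required":["plan"]}

```bash
mkdir -p pics; python3 - <<'E'
from cell import *
import cv2,numpy as np
s=manip.sense();print(s['clock'],s['tool_pos'],np.round(s['eef_rot'],3).tolist(),s['grip_width'])
for n in ("scene","top"):
    f=grab_frame(n);cv2.imwrite(f"pics/{n}0.png",f["color"][:,:,::-1])
    print(n,f["t"],np.round(f["R"],3).tolist(),f["intrinsics"].tolist())
    for t in ("disc","notch","dog","boss_top","pin","fixture","dog_pad_a","bearing","star_knob","jaw_block","brass_fitting","small_spindle","open_spanner"):
        print(t,[(np.round(d["point"],3).tolist(),round(d["score"],2)) for d in spot_point(f,t)[:4]])
E
```

```text
0.0 [0.24127751 0.60271469 0.21751486] [[-0.928, 0.372, -0.001], [0.372, 0.928, -0.002], [-0.0, -0.003, -1.0]] 1.0010793869609702
scene [0.3462296  0.21700687 0.89871949] [[-0.537, -0.843, 0.011], [-0.347, 0.209, -0.914], [0.769, -0.495, -0.405]] [[535.8914934822985, 0.0, 279.3296464383941], [0.0, 535.8914934822985, 208.94536990605073], [0.0, 0.0, 1.0]]
disc [([0.368, 0.18, -0.004], 0.8), ([0.524, 0.079, 0.028], 0.58), ([0.366, 0.024, 0.002], 0.58), ([0.52, -0.078, -0.002], 0.56)]
notch [([0.521, -0.049, -0.0], 0.87), ([0.358, -0.016, -0.002], 0.78), ([0.41, 0.192, 0.003], 0.76), ([0.558, 0.097, 0.028], 0.64)]
dog [([0.336, 0.165, 0.032], 0.83), ([0.518, -0.12, 0.034], 0.75), ([0.5, 0.055, 0.07], 0.66), ([0.367, 0.062, 0.031], 0.55)]
boss_top [([0.364, 0.174, 0.034], 0.77), ([0.518, -0.083, 0.031], 0.65), ([0.527, 0.075, 0.058], 0.64), ([0.364, 0.026, 0.034], 0.6)]
pin [([0.487, 0.068, 0.026], 0.62)]
fixture [([0.532, 0.081, 0.004], 0.82)]
dog_pad_a [([0.513, -0.116, 0.03], 0.57), ([0.498, 0.06, 0.063], 0.54), ([0.363, 0.055, 0.032], 0.54), ([0.335, 0.175, 0.03], 0.46)]
bearing [([0.
[... 682 characters left out ...]
-0.013, 0.002], 0.59)]
dog [([0.502, 0.051, 0.065], 0.94), ([0.334, 0.166, 0.031], 0.89), ([0.37, 0.059, 0.032], 0.69), ([0.52, -0.118, 0.03], 0.68)]
boss_top [([0.528, 0.078, 0.057], 0.79), ([0.524, -0.081, 0.032], 0.79), ([0.368, 0.176, 0.027], 0.77), ([0.364, 0.028, 0.029], 0.69)]
pin [([0.487, 0.069, 0.02], 0.97)]
fixture []
dog_pad_a [([0.48, -0.202, -0.001], 0.22)]
bearing [([0.396, 0.34, 0.002], 0.75), ([0.485, 0.068, 0.022], 0.35)]
star_knob [([0.45, 0.396, -0.002], 0.63)]
jaw_block [([0.548, 0.407, -0.001], 0.68)]
brass_fitting [([0.478, -0.204, -0.003], 0.67)]
small_spindle [([0.391, -0.218, -0.003], 0.76)]
open_spanner [([0.608, -0.224, 0.002], 0.7), ([0.504, 0.057, 0.064], 0.64)]
```

View pics/top0.png

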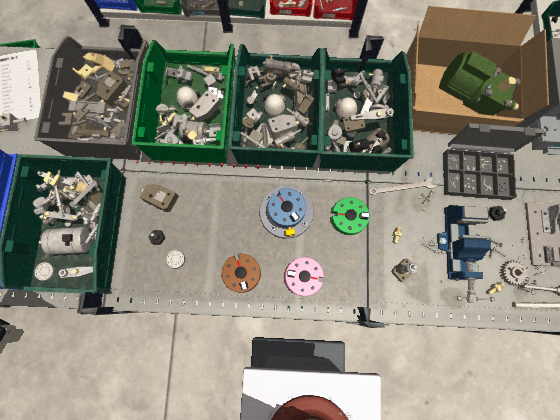

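```bash
python3 - <<'E'
import cv2
a=cv2.imread("pics/scene0.png");
import numpy as np
from cell import *
f=grab_frame("top");p=np.array([.527,.078,.05]);c=f["R"]@p+f["t"];u=f["intrinsics"]@c;u=u[:2]/u[2];print(u)
x,y=map(int,u)
i=f["color"][max(y-50,0):y+50,x-65:x+65,::-1]
cv2.imwrite("pics/crop0.png",cv2.resize(i,None,fx=6,fy=6,interpolation=cv2.INTER_CUBIC))
E
```

```text
[285.17546915 206.82367433]
```

View pics/crop0.png

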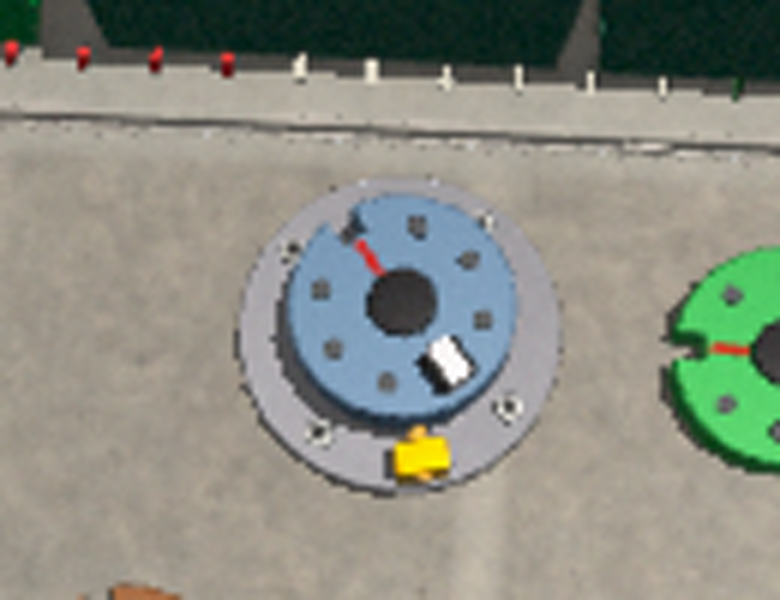

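View pics/scene0.png

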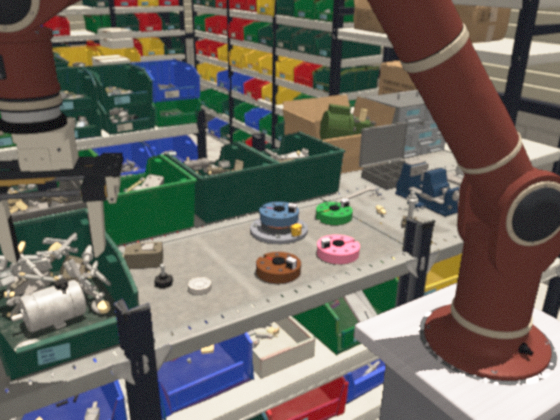

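The top view shows four disc shapes: blue-grey (286,207) on the grey flange with the yellow block (290,232), green (350,215), brown (241,272) and pink (304,276). The blue-grey one fits: it has the right colour and is the only one on the fixture. The crop confirms it, with the notch and red line at the upper left, the dog at the lower right and the pin/yellow block at the bottom.

```bash
cat > h.py <<'E'
from cell import *
import numpy as np, cv2
def cloud(f):
    v,u=np.mgrid[:420,:560]; d=f["depth"]; K=f["intrinsics"]
    c=np.stack([(u-K[0,2])/K[0,0]*d,(v-K[1,2])/K[1,1]*d,d],-1)
    return (c-f["t"])@f["R"]
def plane(f,uv,z):
    r=f["R"].T@np.linalg.solve(f["intrinsics"],[uv[0],uv[1],1]); C=-f["R"].T@f["t"]
    return C+r*(z-C[2])/r[2]
def measure(n,c0=(.5275,.077)):
    f=grab_frame(n); P=cloud(f); hsv=cv2.cvtColor(f["color"],cv2.COLOR_RGB2HSV).astype(int); H,S,V=hsv[...,0],hsv[...,1],hsv[...,2]
    r=np.hypot(P[...,0]-c0[0],P[...,1]-c0[1]); ok=f["depth"]>0
    m={"red":((H<8)|(H>172))&(S>120)&(r<.042)&ok,"yel":(H>20)&(H<34)&(S>150)&(r<.075)&(r>.045)&(P[...,2]>.031)&ok,
       "boss":(V<75)&(r<.017)&(P[...,2]>.05)&ok,"dog":(P[...,2]>.068)&(r<.05)&(S<60)&ok,"blue":(H>95)&(H<118)&(S>60)&(r<.055)&(abs(P[...,2]-.056)<.006)&ok}
    zz={"red":.056,"yel":.036,"boss":.062,"dog":.074,"blue":.056}; o={}
    for k,q in m.items():
        v,u=np.nonzero(q)
        if len(u)<2: continue
        uv=(u.mean(),v.mean())
        if k in("blue",): uv=cv2.minEnclosingCircle(np.stack([u,v],1).astype(np.float32))[0]
        p=plane(f,uv,zz[k]); o[k]=p; print(n,k,len(u),np.round(uv,1),np.round(p,4),"medz",round(float(np.median(P[...,2][q])),4))
    return f,P,o
E
python3 - <<'E'
from h import *
ang=lambda a,b:np.degrees(np.arctan2(*(a-b)[1::-1]))%360
for n in("top","scene"):
    f,P,o=measure(n)
    for c in("boss","blue"):
        if c in o: print(n,c,{k:round(ang(o[k],o[c]),1) for k in o if k!=c}, {k:round(float(np.hypot(*(o[k]-o[c])[:2])),4) for k in o})
    if "red" in o and "dog" in o: print("dog->from red",ang(o["dog"],o["red"]))
    q=(f["depth"]>0)&(P[...,0]>.4)&(P[...,0]<.75)&(abs(P[...,1]-.08)<.25)&(P[...,2]>.08)
    print("high",P[q].min(0),P[q].max(0))
E
```

```text
top red 7 [281.3 198.6] [0.5455 0.0883 0.056 ] medz 0.0546
top yel 50 [289.9 231.5] [0.4696 0.0639 0.036 ] medz 0.0356
top boss 99 [286.3 206.1] [0.526  0.0756 0.062 ] medz 0.0618
top dog 50 [294.3 215.9] [0.5002 0.0559 0.074 ] medz 0.0727
top blue 864 [286.5 206.8] [0.5256 0.0749 0.056 ] medz 0.0557
top boss {'red': np.float64(33.0), 'yel': np.float64(191.7), 'dog': np.float64(217.4), 'blue': np.float64(240.6)} {'red': 0.0233, 'yel': 0.0576, 'boss': 0.0, 'dog': 0.0324, 'blue': 0.0008}
top blue {'red': np.float64(33.9), 'yel': np.float64(191.1), 'boss': np.float64(60.6), 'dog': np.float64(216.8)} {'red': 0.024, 'yel': 0.057, 'boss': 0.0008, 'dog': 0.0317, 'blue': 0.0}
dog->from red 215.54595558070383
high [ 0.63820835 -0.16966412  0.08000032] [0.74999688 0.32939869 0.12797811]
scene yel 23 [295.9 225.7] [0.4647 0.0709 0.036 ] medz 0.0346
scene boss 35 [278.8 208.2] [0.5174 0.0832 0.062 ] medz 0.0598
scene dog 33 [291.9 205. ] [0.4944 0.0628 0.074 ] medz 0.0715
scene blue 419 [278.5 210.5] [0.518  0.0836 0.056 ] medz 0.0546
scene boss {'yel': np.float64(193.1), 'dog': np.float64(221.6), 'blue': np.float64(33.3)} {'yel': 0.0541, 'boss': 0.0, 'dog': 0.0307, 'blue': 0.0008}
scene blue {'yel': np.float64(193.4), 'boss': np.float64(213.3), 'dog': np.float64(221.4)} {'yel': 0.0548, 'boss': 0.0008, 'dog': 0.0315, 'blue': 0.0}
high [ 0.63542844 -0.16942062  0.08000738] [0.74999733 0.32998491 0.12519771]
```

step_arm:
  plan:
    - [[-0.026, -0.0245, 0], 0.13, 0]
    - [[-0.052, -0.049, 0], 0.26, 0]
    - [[-0.077, -0.0735, 0], 0.39, 0]
    - [[-0.103, -0.098, 0], 0.53, 0]
    - [[-0.129, -0.1225, 0], 0.66, 0]
    - [[-0.155, -0.147, 0], 0.8, 0]
    - [[-0.18, -0.1715, 0], 0.93, 0]
    - [[-0.206, -0.196, 0], 1.06, 0]
  force: 20

```text
clock: 2.35
tool_pos: [0.3604, 0.3438, 0.219]
eef_rot: [[-0.125, 0.992, 0.0], [0.992, 0.125, 0.001], [0.001, 0.0, -1.0]]
force: [0.5, 0.6, -0.3]
grip_width: 0.36
finger_force: 0.0
```

step_arm:
  plan:
    - [[-0.034, 0.0106, 0], 0.13, 0]
    - [[-0.068, 0.021, 0], 0.27, 0]
    - [[-0.102, 0.032, 0], 0.4, 0]
    - [[-0.136, 0.0425, 0.01], 0.53, 0]
    - [[-0.17, 0.053, 0.02], 0.67, 0]
    - [[-0.204, 0.064, 0.04], 0.8, 0]
    - [[-0.238, 0.074, 0.06], 0.93, 0]
    - [[-0.272, 0.085, 0.08], 1.07, 0]

```text
clock: 3.15
tool_pos: [0.4802, 0.0853, 0.1383]
eef_rot: [[0.81, 0.586, 0.001], [0.586, -0.81, 0.001], [0.001, 0.0, -1.0]]
force: [0.5, 0.0, -0.3]
grip_width: 0.004
finger_force: 0.0
```

step_arm:
  plan:
    - [[0, 0, 0], 0, 0]
    - [[0, 0, 0], 0, 0]

```text
clock: 3.35
tool_pos: [0.4795, 0.0857, 0.1384]
eef_rot: [[0.808, 0.589, -0.001], [0.589, -0.808, -0.0], [-0.001, -0.0, -1.0]]
force: [-0.4, 0.3, 0.4]
grip_width: 0.002
finger_force: 0.0
```

```bash
python3 - <<'E'
from h import *
s=manip.sense();print(s["joints"])
for n in("top","scene"):
    f=grab_frame(n); c=f["R"]@np.array([.51,.08,.08])+f["t"];u=f["intrinsics"]@c;x,y=map(int,u[:2]/u[2])
    w=f["color"][max(y-60,0):y+60,x-80:x+80,::-1]; w=cv2.resize(w,(480,360)); 
    a=w if n=="top" else np.vstack([a[:300],w[:300]])
cv2.imwrite("pics/a1.png",a)
E
```

```text
[-33.97495948  30.06261447  31.3368001  114.17402351 -22.94275697
  41.90824618 -42.59229797]
```

View pics/a1.png

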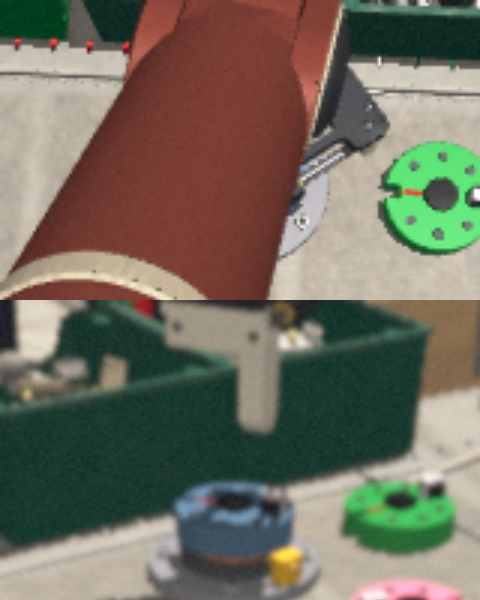

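The scene half of the picture shows the shut fingers above the disc, clear of the dog (270,500), with the yellow block at (285,565). The arm hides the top view. I'm lowering beside pad b.

step_arm:
  plan:
    - [[0, 0, 0.02], 0, 0]
    - [[0, 0, 0.04], 0, 0]
    - [[0, 0, 0.055], 0, 0]
    - [[0, 0, 0.066], 0, 0]
    - [[0, 0, 0.072], 0, 0]
    - [[0, 0, 0.072], 0, 0]

```text
clock: 4.05
tool_pos: [0.4793, 0.0869, 0.0665]
eef_rot: [[0.807, 0.591, -0.001], [0.591, -0.807, 0.0], [-0.0, -0.001, -1.0]]
force: [-0.3, -0.5, -0.7]
grip_width: 0.001
finger_force: 0.0
```

step_arm:
  plan:
    - [[0, 0.003, 0], 0, 0]
    - [[0, 0.006, 0], 0, 0]
    - [[0, 0.009, 0], 0, 0]
    - [[0, 0.01, 0], 0, 0]
    - [[0, 0.01, 0], 0, 0]

```text
clock: 4.55
tool_pos: [0.4857, 0.0778, 0.0669]
eef_rot: [[0.808, 0.589, 0.0], [0.589, -0.808, -0.0], [0.0, 0.0, -1.0]]
force: [-0.1, -0.1, 0.0]
grip_width: 0.004
finger_force: 0.0
```

```bash
python3 - <<'E'
from h import *
f,P,o=measure("scene",(.518,.083))
s=manip.sense();print(s["tool_pos"],s["force"])
f=grab_frame("scene"); c=f["R"]@np.array([.51,.08,.08])+f["t"];u=f["intrinsics"]@c;x,y=map(int,u[:2]/u[2])
cv2.imwrite("pics/a2.png",cv2.resize(f["color"][y-40:y+40,x-50:x+50,::-1],None,fx=6,fy=6,interpolation=2))
E
```

```text
scene red 58 [274.9  94.3] [ 1.6052 -0.5879  0.056 ] medz 0.3158
scene yel 15 [296.7 225.9] [0.4629 0.0697 0.036 ] medz 0.034
scene boss 49 [277.8 207.1] [0.5236 0.082  0.062 ] medz 0.0598
scene dog 504 [283.  159.1] [ 0.7788 -0.097   0.074 ] medz 0.1225
scene blue 319 [278.5 210. ] [0.5204 0.0821 0.056 ] medz 0.0546
[0.48549778 0.07803983 0.06675909] [0.0247811  1.57152728 0.37305546]
```

View pics/a2.png

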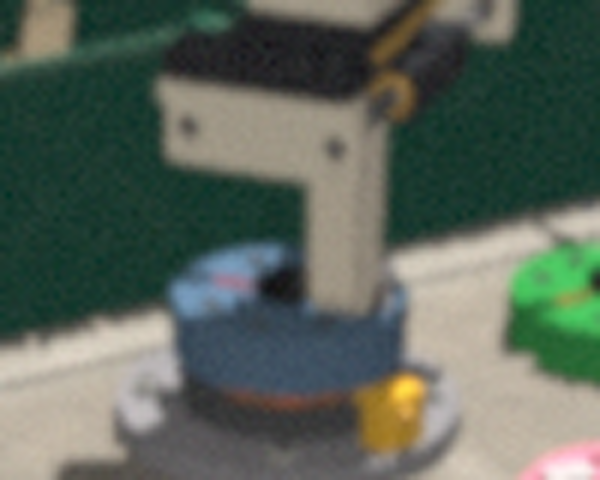

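The fingertip stands on the disc side of pad b, just over the top face, with the dog behind it at about (385,290). I'll now push along the arc, counter-clockwise.

step_arm:
  plan:
    - [[-0.0022, 0.0029, 0], -0.087, 0]
    - [[-0.004, 0.006, 0], -0.175, 0]
    - [[-0.0056, 0.0092, 0], -0.262, 0]
    - [[-0.007, 0.0125, 0], -0.349, 0]
    - [[-0.008, 0.0159, 0], -0.436, 0]
    - [[-0.0087, 0.0195, 0], -0.524, 0]
    - [[-0.0091, 0.0231, 0], -0.611, 0]
    - [[-0.0092, 0.0267, 0], -0.698, 0]

```text
clock: 5.45
tool_pos: [0.4933, 0.0513, 0.0666]
eef_rot: [[0.236, 0.972, -0.001], [0.972, -0.236, 0.0], [0.0, -0.001, -1.0]]
force: [0.1, 0.9, 0.7]
grip_width: 0.004
finger_force: 0.4
```

```bash
python3 - <<'E'
from h import *
s=manip.sense();print(s["joints"],s["tool_pos"],s["force"])
x,y=s["eef_rot"][:2,0],s["eef_rot"][:2,1];d=np.array([.526,.0755])-s["tool_pos"][:2];print("ab",d@x,d@y,"yaw",np.degrees(np.arctan2(y[1],y[0])))
for n in("top","scene"):
    f=grab_frame(n); c=f["R"]@np.array([.51,.08,.08])+f["t"];u=f["intrinsics"]@c;x,y=map(int,u[:2]/u[2])
    w=f["color"][max(y-40,0):y+40,x-55:x+55,::-1]; w=cv2.resize(w,(412,300),interpolation=2)
    a=w if n=="top" else np.vstack([a,w])
cv2.imwrite("pics/a3.png",a)
E
```

```text
[-17.70286575  35.22137239  13.80670906 116.14968481 -15.8134331
  30.43223667  -6.26077173] [0.49326744 0.05132011 0.0666132 ] [0.09689659 0.86581027 0.7320451 ]
ab 0.03121746687084591 0.02610663810230054 yaw -13.641133306735899
```

View pics/a3.png

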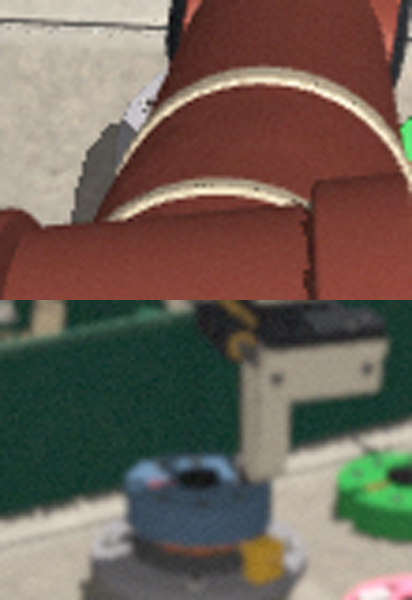

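The scene half shows the red line swung to (155,482), so the disc is following the finger. I'll go on with the same arc twice.

step_arm:
  plan:
    - [[-0.0022, 0.0029, 0], -0.087, 0]
    - [[-0.004, 0.006, 0], -0.175, 0]
    - [[-0.0056, 0.0092, 0], -0.262, 0]
    - [[-0.007, 0.0125, 0], -0.349, 0]
    - [[-0.008, 0.0159, 0], -0.436, 0]
    - [[-0.0087, 0.0195, 0], -0.524, 0]
    - [[-0.0091, 0.0231, 0], -0.611, 0]
    - [[-0.0092, 0.0267, 0], -0.698, 0]

```text
clock: 6.35
tool_pos: [0.5168, 0.0356, 0.0665]
eef_rot: [[-0.442, 0.897, -0.002], [0.897, 0.442, -0.001], [0.0, -0.002, -1.0]]
force: [-1.2, -0.6, 0.5]
grip_width: 0.007
finger_force: 0.5
```

step_arm:
  plan:
    - [[-0.0022, 0.0029, 0], -0.087, 0]
    - [[-0.004, 0.006, 0], -0.175, 0]
    - [[-0.0056, 0.0092, 0], -0.262, 0]
    - [[-0.007, 0.0125, 0], -0.349, 0]
    - [[-0.008, 0.0159, 0], -0.436, 0]
    - [[-0.0087, 0.0195, 0], -0.524, 0]
    - [[-0.0091, 0.0231, 0], -0.611, 0]
    - [[-0.0092, 0.0267, 0], -0.698, 0]

```text
clock: 7.15
tool_pos: [0.5453, 0.0388, 0.0665]
eef_rot: [[-0.915, 0.404, -0.001], [0.404, 0.915, -0.001], [0.0, -0.001, -1.0]]
force: [-0.9, -0.3, 0.3]
grip_width: 0.006
finger_force: 0.5
```

```bash
python3 - <<'E'
from h import *
s=manip.sense();print(s["joints"],s["tool_pos"],s["force"])
x,y=s["eef_rot"][:2,0],s["eef_rot"][:2,1];d=np.array([.526,.0755])-s["tool_pos"][:2];print("ab",d@x,d@y,"yaw",np.degrees(np.arctan2(y[1],y[0])))
for n in("top","scene"):
    f=grab_frame(n); c=f["R"]@np.array([.51,.08,.08])+f["t"];u=f["intrinsics"]@c;x,y=map(int,u[:2]/u[2])
    w=f["color"][max(y-40,0):y+40,x-55:x+55,::-1]; w=cv2.resize(w,(412,300),interpolation=2)
    a=w if n=="top" else np.vstack([a,w])
cv2.imwrite("pics/a4.png",a)
E
```

```text
[ -0.70671773  37.81176534  -8.77736583 107.70656548   9.43255762
  35.22442106  50.78486018] [0.54529466 0.03876845 0.06653207] [-0.86938603 -0.2763074   0.30691136]
ab 0.032485866002533566 0.025810054008975552 yaw 66.17963818822703
```

View pics/a4.png

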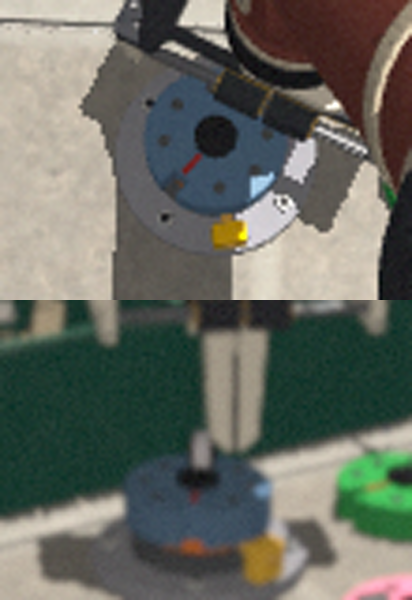

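The top half shows the red line at (192,163) and the boss at (215,136), with the yellow block at (229,233); about 35° is left. I'll measure the angle from the red line.

```bash
cat >> h.py <<'E'
def disc_angle(n="top",c0=(.526,.0755)):
    f=grab_frame(n); hsv=cv2.cvtColor(f["color"],cv2.COLOR_RGB2HSV).astype(int); P=cloud(f)
    r=np.hypot(P[...,0]-c0[0],P[...,1]-c0[1]); H,S,V=hsv[...,0],hsv[...,1],hsv[...,2]
    m=((H<10)|(H>165))&(S>70)&(r<.035)&(r>.012)&(abs(P[...,2]-.052)<.012)
    b=(V<60)&(r<.018)&(P[...,2]>.045)&(P[...,2]<.07)
    g=lambda m,z:plane(f,[q.mean() for q in np.nonzero(m)[::-1]],z)
    C=np.array([*c0,0]); q=g(m,.056); bb=g(b,.062)
    a=lambda p,c:np.degrees(np.arctan2(p[1]-c[1],p[0]-c[0]))%360
    print(n,"red",m.sum(),q.round(4),"r",np.hypot(*(q-C)[:2]).round(4),"angle",a(q,C).round(1),"boss",b.sum(),bb.round(4),"angle by boss",a(q,bb).round(1))
    for k in("notch","dog"):
        for d in spot_point(f,k):
            p=d["point"]
            if np.hypot(p[0]-c0[0],p[1]-c0[1])<.055: print(k,np.round(p,4),round(d["score"],2),"angle",round(a(p,C),1))
E
python3 -c "
from h import *
disc_angle()"
```

```text
top red 13 [0.5088 0.0897 0.056 ] r 0.0223 angle 140.5 boss 101 [0.5261 0.0762 0.062 ] angle by boss 142.2
notch [0.4934 0.0975 0.0294] 0.68 angle 146.0
dog [0.5517 0.0553 0.0662] 0.76 angle 321.8
```

step_arm:
  plan:
    - [[-0.0022, 0.0029, 0], -0.087, 0]
    - [[-0.004, 0.006, 0], -0.175, 0]
    - [[-0.0056, 0.0092, 0], -0.262, 0]
    - [[-0.007, 0.0125, 0], -0.349, 0]
    - [[-0.008, 0.0159, 0], -0.436, 0]
    - [[-0.0087, 0.0195, 0], -0.524, 0]
    - [[-0.0091, 0.0231, 0], -0.611, 0]
    - [[-0.0091, 0.0231, 0], -0.611, 0]

```text
clock: 8.2
tool_pos: [0.5631, 0.0571, 0.0665]
eef_rot: [[-0.981, -0.192, -0.0], [-0.192, 0.981, 0.0], [0.0, 0.0, -1.0]]
force: [-0.2, -0.6, 0.8]
grip_width: 0.001
finger_force: 0.1
```

```bash
python3 -c "
from h import *
disc_angle();disc_angle()
s=manip.sense()
x,y=s['eef_rot'][:2,0],s['eef_rot'][:2,1];d=np.array([.526,.0755])-s['tool_pos'][:2];print('ab',d@x,d@y,'yaw',np.degrees(np.arctan2(y[1],y[0])),s['tool_pos'])
"
```

```text
top red 13 [0.5036 0.0764 0.056 ] r 0.0224 angle 177.7 boss 102 [0.5261 0.0765 0.062 ] angle by boss 180.2
notch [0.4881 0.0757 0.0307] 0.91 angle 179.7
dog [0.562  0.0752 0.0655] 0.73 angle 359.5
top red 13 [0.5036 0.0764 0.056 ] r 0.0224 angle 177.7 boss 100 [0.526  0.0763 0.062 ] angle by boss 179.8
notch [0.4851 0.0744 0.0326] 0.98 angle 181.5
dog [0.5584 0.0747 0.0638] 0.89 angle 358.6
ab 0.03262919962987423 0.025523821866769644 yaw 101.06932636112275 [0.56292264 0.05671573 0.06663089]
```

step_arm:
  plan:
    - [[-0.0014, 0.0018, 0], -0.052, 0]
    - [[-0.0026, 0.0036, 0], -0.105, 0]
    - [[-0.0036, 0.0054, 0], -0.157, 0]
    - [[-0.004, 0.006, 0], -0.175, 0]
    - [[-0.004, 0.006, 0], -0.175, 0]

```text
clock: 9.0
tool_pos: [0.5659, 0.0632, 0.0667]
eef_rot: [[-0.933, -0.36, -0.0], [-0.36, 0.933, -0.0], [0.0, -0.0, -1.0]]
force: [-0.8, -0.3, 0.7]
grip_width: 0.006
finger_force: 0.3
```

```bash
python3 -c "
from h import *
disc_angle();disc_angle()
f=grab_frame('top')
s=manip.sense()
x,y=s['eef_rot'][:2,0],s['eef_rot'][:2,1];d=np.array([.526,.0755])-s['tool_pos'][:2];print('ab',d@x,d@y,'yaw',np.degrees(np.arctan2(y[1],y[0])),s['tool_pos'])
cv2.imwrite('pics/a5.png',cv2.resize(f['color'][180:245,250:330,::-1],None,fx=9,fy=9,interpolation=2))
"
```

```text
top red 14 [0.5032 0.0722 0.056 ] r 0.023 angle 188.2 boss 100 [0.5261 0.0761 0.062 ] angle by boss 189.8
notch [0.4877 0.0701 0.0296] 0.91 angle 188.0
dog [0.5585 0.0761 0.0655] 0.67 angle 1.1
top red 14 [0.5032 0.0722 0.056 ] r 0.023 angle 188.2 boss 101 [0.526  0.0763 0.062 ] angle by boss 190.1
notch [0.4875 0.0665 0.0293] 0.8 angle 193.2
dog [0.5604 0.0807 0.0657] 0.86 angle 8.6
ab 0.03277130160550859 0.02578909500702834 yaw 111.135826440014 [0.56586575 0.06326246 0.06664509]
```

View pics/a5.png

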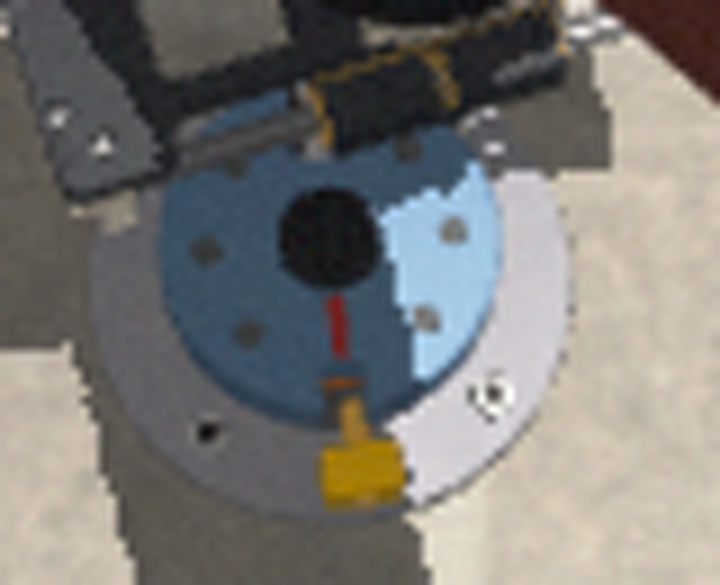

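The pin is visible inside the notch: notch centre about (346,400), pin about (355,415), red line at (338,325). It needs about 2° more counter-clockwise.

step_arm:
  plan:
    - [[-0.0006, 0.0008, 0], -0.022, 0]
    - [[-0.0011, 0.0015, 0], -0.044, 0]
    - [[-0.0011, 0.0015, 0], -0.044, 0]
    - [[-0.0011, 0.0015, 0], -0.044, 0]

```text
clock: 9.75
tool_pos: [0.5664, 0.0654, 0.0666]
eef_rot: [[-0.916, -0.402, -0.0], [-0.402, 0.916, 0.0], [-0.0, 0.0, -1.0]]
force: [0.4, -0.2, 0.5]
grip_width: 0.007
finger_force: 0.3
```

```bash
python3 -c "
from h import *
disc_angle();disc_angle()
f=grab_frame('top')
cv2.imwrite('pics/a6.png',cv2.resize(f['color'][195:240,265:315,::-1],None,fx=12,fy=12,interpolation=2))
"
```

```text
top red 14 [0.5034 0.0712 0.056 ] r 0.023 angle 190.8 boss 103 [0.5262 0.0762 0.062 ] angle by boss 192.4
notch [0.4839 0.0677 0.0311] 0.56 angle 190.5
notch [0.5279 0.0784 0.0572] 0.4 angle 56.8
notch [0.5602 0.0829 0.0651] 0.3 angle 12.2
dog [0.5618 0.0825 0.0662] 0.61 angle 11.1
top red 14 [0.5034 0.0712 0.056 ] r 0.023 angle 190.8 boss 103 [0.5262 0.0762 0.062 ] angle by boss 192.4
notch [0.4883 0.0673 0.028 ] 0.82 angle 192.3
dog [0.5601 0.0832 0.0661] 0.61 angle 12.7
dog [0.5278 0.0788 0.0573] 0.33 angle 61.4
```

View pics/a6.png

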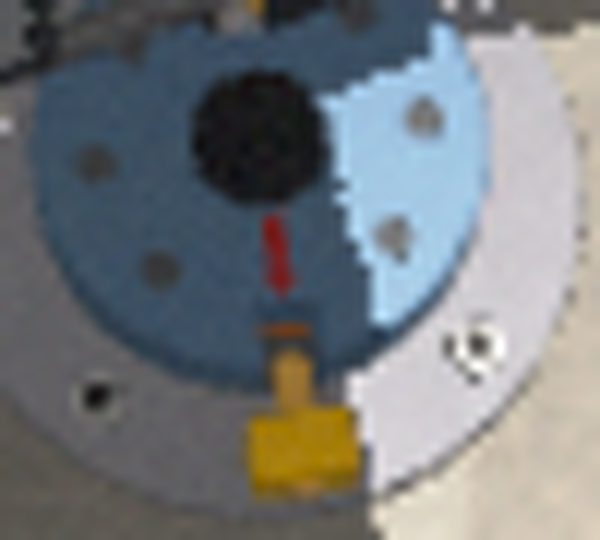

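The pin now sits centred in the notch ((290,375) against notch (288,345)). I'll back off, lift, and go over the boss.

step_arm:
  plan:
    - [[0, -0.006, 0], 0, 0]
    - [[0, -0.01, 0], 0, 0]
    - [[0, -0.01, -0.02], 0, 0]
    - [[0, -0.01, -0.035], 0, 0]
    - [[0.015, 0.01, -0.035], 0, 0]
    - [[0.0327, 0.026, -0.035], 0, 0]
    - [[0.0327, 0.026, -0.015], 0, 0]
    - [[0.0327, 0.026, -0.003], 0, 0]

```text
clock: 10.9
tool_pos: [0.5255, 0.0755, 0.0691]
eef_rot: [[-0.916, -0.402, -0.0], [-0.402, 0.916, -0.0], [0.001, -0.0, -1.0]]
force: [0.0, -0.2, 0.3]
grip_width: 0.003
finger_force: 0.0
```

step_arm:
  plan:
    - [[0, 0, 0.001], 0, 0]
    - [[0, 0, 0.003], 0, 0]
    - [[0, 0, 0.006], 0, 0]
    - [[0, 0, 0.008], 0, 0]
    - [[0, 0, 0.01], 0, 0]
    - [[0, 0, 0.01], 0, 0]

```text
clock: 11.5
tool_pos: [0.5266, 0.0758, 0.0602]
eef_rot: [[-0.916, -0.401, 0.001], [-0.401, 0.916, -0.0], [-0.001, -0.001, -1.0]]
force: [0.3, -0.5, 2.9]
grip_width: 0.005
finger_force: 1.5
```

step_arm:
  plan:
    - [[0, 0, 0.001], 0, 0]
    - [[0, 0, 0.002], 0, 0]
    - [[0, 0, 0.003], 0, 0]
    - [[0, 0, 0.004], 0, 0]
    - [[0, 0, 0.005], 0, 0]
    - [[0, 0, 0.006], 0, 0]
    - [[0, 0, 0.006], 0, 0]

```text
clock: 12.2
tool_pos: [0.5266, 0.0758, 0.0544]
eef_rot: [[-0.916, -0.401, 0.001], [-0.401, 0.916, -0.0], [-0.001, -0.001, -1.0]]
force: [0.1, -0.3, 4.8]
grip_width: 0.005
finger_force: 2.4
```

step_arm:
  plan:
    - [[0, 0, 0.001], 0, 0]
    - [[0, 0, 0.002], 0, 0]
    - [[0, 0, 0.003], 0, 0]
    - [[0, 0, 0.003], 0, 0]

```text
clock: 12.6
tool_pos: [0.5269, 0.0758, 0.0542]
eef_rot: [[-0.916, -0.401, 0.003], [-0.401, 0.916, -0.002], [-0.002, -0.003, -1.0]]
force: [-5.1, -2.0, 24.9]
grip_width: 0.005
finger_force: 12.3
```

A hard stop at z = 0.054 with 25 N means the disc is home. I'll lift clear and check.

step_arm:
  plan:
    - [[0, 0, -0.003], 0, 0]
    - [[0, 0, -0.015], 0, 0]
    - [[0, 0, -0.04], 0, 0]
    - [[0, 0, -0.08], 0, 0]
    - [[0, 0, -0.11], 0, 0]
    - [[0, -0.05, -0.14], 0, 0]
    - [[0, -0.1, -0.14], 0, 0]
    - [[0, -0.1, -0.14], 0, 0]

```text
clock: 13.4
tool_pos: [0.5687, -0.0241, 0.1916]
eef_rot: [[-0.92, -0.392, 0.003], [-0.392, 0.92, -0.005], [-0.001, -0.006, -1.0]]
force: [-0.3, -0.4, -0.6]
grip_width: 0.005
finger_force: 0.0
```

```bash
python3 -c "
from h import *
for n in('top','scene'):
    f,P,o=measure(n,(.526,.076))
f=grab_frame('top')
for t in('notch','pin','boss_top'): print(t,[(np.round(d['point'],4).tolist(),round(d['score'],2)) for d in spot_point(f,t)[:4]])
for t in ('bearing','star_knob','jaw_block','brass_fitting','small_spindle','open_spanner'): print(t,[np.round(d['point'],3).tolist() for d in spot_point(f,t)[:1]])
P=cloud(f);q=(np.hypot(P[...,0]-.526,P[...,1]-.076)<.044)&(abs(P[...,2]-.05)<.004)
A=np.c_[P[q][:,:2]-[.526,.076],np.ones(q.sum())];print('disc plane',np.linalg.lstsq(A,P[q][:,2],rcond=None)[0],q.sum())
cv2.imwrite('pics/a7.png',cv2.resize(f['color'][180:245,250:330,::-1],None,fx=9,fy=9,interpolation=2))
"
```

```text
top red 9 [287.6 216.3] [0.5024 0.0714 0.056 ] medz 0.0481
top yel 50 [290.  231.6] [0.4695 0.0636 0.036 ] medz 0.0355
top boss 111 [287.1 202.9] [0.5339 0.0739 0.062 ] medz 0.0535
top dog 682 [304.7 167. ] [0.6219 0.0356 0.074 ] medz 0.3176
top blue 78 [286.2 207.6] [0.5237 0.0755 0.056 ] medz 0.0511
scene yel 17 [290.5 146.9] [ 0.9653 -0.2472  0.036 ] medz 0.316
scene boss 95 [280.8 161.5] [ 0.7938 -0.0994  0.062 ] medz 0.0537
scene dog 635 [287.6 103.6] [ 1.3552 -0.4912  0.074 ] medz 0.2991
scene blue 16 [278.5 210.5] [0.518  0.0836 0.056 ] medz 0.0531
notch [([0.359, -0.0135, -0.0012], 0.96), ([0.4896, 0.0698, 0.023], 0.78), ([0.4059, 0.1877, 0.0001], 0.78), ([0.5216, -0.0489, -0.0006], 0.6)]
pin [([0.4891, 0.0692, 0.0233], 0.63)]
boss_top [([0.3668, 0.0288, 0.0301], 0.85), ([0.5301, 0.0773, 0.0504], 0.79), ([0.5244, -0.0766, 0.0379], 0.67), ([0.3692, 0.1787, 0.0293], 0.58)]
bearing [[0.394, 0.338, 0.001]]
star_knob [[0.449, 0.392, 0.0]]
jaw_block [[0.549, 0.404, -0.002]]
brass_fitting [[0.48, -0.204, -0.002]]
small_spindle [[0.389, -0.214, -0.004]]
open_spanner []
disc plane [0.00536974 0.00049013 0.04854511] 775
```

View pics/a7.png

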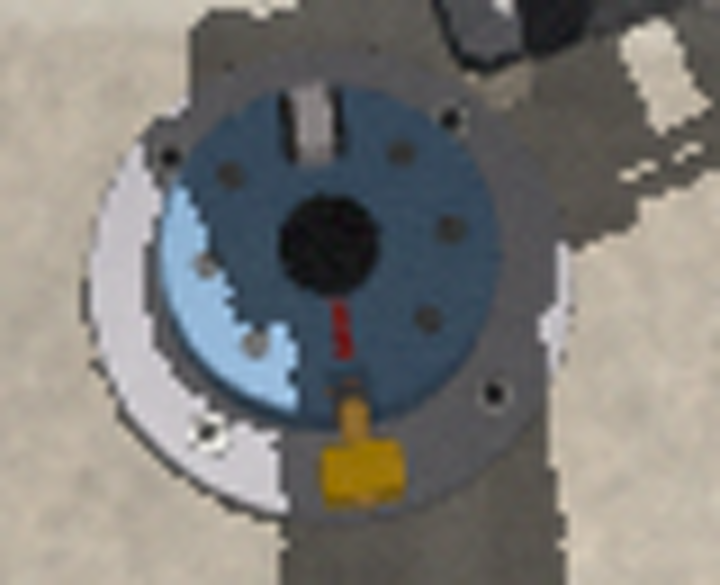

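The disc's top face is at z ≈ 0.0485 (0.048 when seated) with under 0.01 rad tilt. The pin at (352,415) lies in the notch, the loose parts are where they were, and the arm is clear.

```bash
python3 -c "
from cell import *
print(sign_off())"
```

```text
the job is handed in; nothing more can be done
None
```

The disc is turned so its notch is over the brass pin and pressed fully home (top face level at about 48.5 mm, 48 mm expected when seated); the job is handed in at about 14 s with the arm clear, though the hand-in gave no verdict and the network did not find the spanner in the last check.

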